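# Make up the spice-refill kit and the bread kit

### The arm

A 7-joint arm with a two-finger parallel gripper is mounted at the origin on the work surface. World frame = base frame: x ahead of the robot, y to its left, z up, the work surface at z = 0. Lengths are in m, angles in rad, forces in N, time in s.
With the tool pointing down it reaches from about 0.35 to 0.9 m from the base axis. Payload 8.1 kg.
Tool frame: the origin (TCP) lies at the very end of the fingers, on their centre line; the grasp point (between the pads) lies 19 mm behind it; y points along the fingers, x is the direction in which the jaws open and shut, and the axes are right-handed (so a half turn about y gives the same grasp; the last joint's range is limited). The gripper opens to 92 mm and grips with 3 to 60 N. Pads are 19 mm wide; open, the fingers measure 130 mm over their backs; the gripper's body (75 mm by 190 mm) begins 47 mm behind the grasp point.
Start: joints at [1.136, 0.434, 0.025, 1.573, -0.012, 1.134, -0.075], TCP at [0.204, -0.591, 0.227] pointing down, gripper open.
Joint ranges: [-2.62, 2.62], [-0.44, 2.09], [-1.27, 1.32], [0.08, 2.57], [-1.32, 4.46], [0.12, 2], [-2.74, 2.74]. Speed limits (rad/s): [2.22, 2.22, 3.01, 3.01, 3.14, 3.14, 3.14].

### API

Orientations are given as a rotation vector (axis times angle).
In Python, from cell import arm, imaging gives the robot as it stands. The module is installed in compiled form; this text tells all that it offers.
- The arm moves only by the tool send_rows, never from a script. Its argument "steps" is a list of rows, each a list of 5 numbers: the opening, from 0 (shut) to 1 (fully open), then the shift along the tool's x, y, z in cm, then the turn about the tool's y in rad. In form: [[jaw, x, y, z, roll], ...]. A call has 1 to 20 rows; each row is the pose to reach, as a shift and turn from the pose commanded when the call began, along the tool's axes at that moment; what a row does not reach only later rows make up. A row lasts 1/8 s, in which the tool goes at most 62.5 mm and 10.7 degrees, less where a joint would pass 70% of its speed; a pose out of reach is approached as far as the arm can. A call with a gripper value outside its range is refused whole. The fingers move at their own pace and stop on an object; "squeeze" is the grip in N (left out, the last holds). Time passes only in rows, so rows that repeat a pose let the fingers close. It gives the time, the measured TCP pose, the force and the opening at its end, in the units of the state.
- arm.observe(): the state, without advancing time (a new reading comes with each control period).
- imaging.get_image(name): name is "scene" or "top" or "wrist"; returns the picture (420x560x3 uint8, blue, green, red); there is no depth.
- imaging.camera_params(name): a dict with "camera_matrix" (3x3 intrinsics, pixels), "position" and "orientation" of the camera in the world; the wrist camera has in their place "mount" (4x4, takes a point from camera to tool coordinates, whose origin is the TCP and whose axes are the tool frame's). Camera axes: x right, y down, z forward; pixel columns grow to the right and rows downward; lengths in m; the calibration is good to about 2 mm. A picture is of the moment at which its call begins: read the wrist's pose just before it. camera_params takes no time and is no camera call.
- arm.sign_off(): hands the job in, once; it reports no verdict.
The state is a dict: "clock": time; "joints": joint angles; "dq": joint speeds; "joint_efforts": joint torques, N m; "position": TCP position; "ee_rot": TCP orientation; "force": force on the tool from outside, world axes, zero at the start; "ft_torque": the same for the moment, N m; "width": opening from 0.0 (shut) to 1.0 (fully open).
Only numpy, scipy, OpenCV 4.12 (cv2) and the standard library are available. Lean on these libraries where they do the work, as an engineer would, in place of code of your own. Each camera call takes 0.05 s, during which the arm holds its last target.

### The job

From the stock in the middle of the worktop make up two kits: for refilling spices, put the blue funnel in the large compartment of the white enamel tray and the red-capped and the yellow-capped shaker one in each of its two small compartments; for baking, put the orange measuring beaker in the wide compartment of the wooden tray and the kneading paddle in the narrow one. Each thing must stand flat on the tray's floor the same way up as it stands now, clear of the walls' tops, and the glass shakers must be set down, not dropped. Leave the green-capped shaker, the mug and the trivet as they are.

Things in the scene. Friction and masses are not known exactly. Their poses are not given: they have to be found in the camera images.
- refill_tray: White enamel tray, navy rims, loose, 0.65 kg. Outside 144 (x) x 179 (y) mm; floor 4 mm thick, outer walls 4 mm, dividers 3 mm, all 16 mm high over the worktop. Origin: centre of underside, z up. Large compartment 136 x 102 mm on the -y side, centre x 0, y -34.5 mm. Two small ones 66.5 x 66 mm on the +y side, centres x +34.75 and -34.75, y +52.5 mm.
- bread_tray: Brown wooden tray, loose, 0.6 kg. Outside 100 (x) x 159 (y) mm; floor 4 mm thick, outer walls 4 mm, divider 3 mm, all 16 mm high over the worktop. Origin: centre of underside, z up. Wide compartment 92 (x) x 84 (y) mm on the -y side, centre x 0, y -33.5 mm. Narrow compartment 92 (x) x 64 (y) mm on the +y side, centre x 0, y +43.5 mm.
- shaker_red: Empty glass spice shaker with a red perforated cap, standing upright: a plain cylinder 44 mm in diameter and 90 mm high, the top 21 mm being the cap; about 0.13 kg. Origin: centre of its underside, z up.
- shaker_yellow: Empty glass spice shaker with a yellow perforated cap, standing upright: a plain cylinder 44 mm in diameter and 90 mm high, the top 21 mm being the cap; about 0.13 kg. Origin: centre of its underside, z up.
- shaker_green: Empty glass spice shaker with a green perforated cap, standing upright: a plain cylinder 44 mm in diameter and 90 mm high, the top 21 mm being the cap; about 0.13 kg. Origin: centre of its underside, z up. It stays where it is.
- funnel: Blue plastic funnel standing on its mouth, spout up, 95 mm high. Mouth 78 mm in diameter; the cone narrows to the spout at 52 mm height; above that the spout is a straight round tube 15 mm in diameter. 0.045 kg. Origin: centre of the mouth, at worktop level; z up along the spout.
- beaker: Orange plastic measuring beaker, open top, upright: 58 mm in diameter at the foot, 60 mm at the rim, 75 mm high, wall 2.5 mm; white marks, and a small pouring lip at the rim on its +x side that cannot be touched. 0.06 kg. Origin: centre of its underside, z up.
- paddle: Loaf maker's kneading paddle, dark grey metal, upright, 63 mm long, 42 mm high, 0.075 kg: a round hub 24 mm in diameter at its -x end (axis at x -19.5 mm), from it a flat upright blade 9 mm thick (16 mm in the lowest 6 mm) along x to x +31.5 mm. Origin: underside, middle of the length, z up. Take it across the blade near x +6 mm.
- mug: White enamel mug with a navy rim and a handle on its +y side, 80 mm in diameter, 78 mm high, standing on the trivet. Origin: centre of its underside. It stays where it is.
- trivet: Round trivet of wooden slats, 160 mm in diameter, 14 mm thick, lying beyond the stock. Origin: centre of its underside. It stays where it is.
Things that resemble listed ones, but are neither listed nor needed, are in the scene too. Leave any black or pink look-alike of the mug alone.

How it is judged:
At the end, for the whole second after the job is handed in: Funnel, red and yellow shakers (one per small bay, either way round), beaker and paddle each upright (0.09 rad), on the tray floor (3 mm), inside its own compartment, centres within 15 mm (up to 32 mm where the bay is roomier), released, at rest; green shaker, mug, trivet within 20 mm (x of funnel in the frame of refill_tray between -0.032 and 0.032 m and y of funnel in the frame of refill_tray between -0.0495 and -0.0195 m and z of funnel in the frame of refill_tray between 0.002 and 0.007 m and angle between each of funnel, shaker_red, shaker_yellow, beaker, paddle's own z axis and vertical below 0.09 rad and linear speed of each of funnel, shaker_red, shaker_yellow, beaker, paddle below 0.02 m/s and angular speed of each of funnel, shaker_red, shaker_yellow, beaker, paddle below 0.2 rad/s and ((x of shaker_red in the frame of refill_tray between 0.0198 and 0.0498 m and y of shaker_red in the frame of refill_tray between 0.0375 and 0.0675 m and x of shaker_yellow in the frame of refill_tray between -0.0498 and -0.0198 m and y of shaker_yellow in the frame of refill_tray between 0.0375 and 0.0675 m) or (x of shaker_red in the frame of refill_tray between -0.0498 and -0.0198 m and y of shaker_red in the frame of refill_tray between 0.0375 and 0.0675 m and x of shaker_yellow in the frame of refill_tray between 0.0198 and 0.0498 m and y of shaker_yellow in the frame of refill_tray between 0.0375 and 0.0675 m)) and z of shaker_red in the frame of refill_tray between 0.002 and 0.007 m and z of shaker_yellow in the frame of refill_tray between 0.002 and 0.007 m and x of beaker in the frame of bread_tray between -0.019 and 0.019 m and y of beaker in the frame of bread_tray between -0.0485 and -0.0185 m and z of beaker in the frame of bread_tray between 0.002 and 0.007 m and x of paddle in the frame of bread_tray between -0.019 and 0.019 m and y of paddle in the frame of bread_tray between 0.0185 and 0.0685 m and z of paddle in the frame of bread_tray between 0.002 and 0.007 m and distance of each of shaker_green, mug, trivet from where it was at the start of the episode below 0.02 m and angle between each of refill_tray, bread_tray, shaker_green, mug's own z axis and vertical below 0.1 rad); the robot touches nothing.
It fails at once if the green-capped shaker shifted by more than 20 mm or knocked over (distance of shaker_green from where it was at the start of the episode above 0.02 m or angle between shaker_green's own z axis and vertical above 0.5 rad).
It fails at once if the enamel mug shifted by more than 20 mm or knocked over (distance of mug from where it was at the start of the episode above 0.02 m or angle between mug's own z axis and vertical above 0.5 rad).
It fails at once if the wooden trivet shifted by more than 20 mm or knocked over (distance of trivet from where it was at the start of the episode above 0.02 m or angle between trivet's own z axis and vertical above 0.5 rad).
It fails at once if the red-capped glass shaker dropped (falling free at more than 0.6 m/s, a fall of about 20 mm) (contact force between the fingers and shaker_red below 0.1 N and linear speed of shaker_red above 0.6 m/s).
It fails at once if the yellow-capped glass shaker dropped (falling free at more than 0.6 m/s, a fall of about 20 mm) (contact force between the fingers and shaker_yellow below 0.1 N and linear speed of shaker_yellow above 0.6 m/s).
It also fails if it takes over 141 s, if anything falls off the work surface, if the arm or the gripper's body presses on something with over 40 N, if the wrist force passes 120 N, or if a joint passes its speed limit or range.

## Working session

There is one attempt and no reset: what is moved stays moved. The work goes in short steps, Python scripts to look and compute and a tool call to move; the robot and the scene stay as the last step left them, time stands still between calls to the robot, and variables do not carry over. Pictures are saved under pics/ and viewed, and the job is handed in when it is done.

Besides the shell and the picture viewer there is one more tool, called after "Call:" by a JSON object that holds its "fn" and its "kwargs", one argument or row to a line. send_rows: Moves the arm, as the interface text tells. Its arguments: {"type":"object","properties":{"steps":{"type":"array","items":{"type":"array","items":{"type":"number"}}},"squeeze":{"type":"number"}},"required":["steps"]}

```bash
mkdir -p pics; ls
python3 - <<'E'
from cell import arm, imaging
import cv2
s=arm.observe()
print(s)
for n in ["scene","top","wrist"]:
    im=imaging.get_image(n); cv2.imwrite(f"pics/{n}0.png",im)
    print(n,imaging.camera_params(n))
E
```

```text
pics
{'clock': 0.0, 'joints': array([ 1.13644542,  0.4351998 ,  0.02498292,  1.57409346, -0.01157054,
        1.1340002 , -0.07509091]), 'dq': array([-1.25890718e-03,  1.17839033e-03, -7.46739758e-05, -6.52332266e-04,
       -3.68900545e-04, -9.10243398e-04, -4.42360292e-05]), 'joint_efforts': array([-3.92170041e-04, -6.67853093e+01,  9.84536223e-01, -3.14459431e+01,
       -6.05199533e-02,  4.28507896e-02,  1.35092664e-04]), 'position': array([ 0.20332694, -0.59046298,  0.22596091]), 'ee_rot': array([-1.34727711,  0.96249395, -0.96024368]), 'force': array([-1.01545244, -0.02341849, -0.28626798]), 'ft_torque': array([-0.04730776, -0.01319773, -0.01966278]), 'width': 1.001065878258981}
scene {'camera_matrix': array([[492.92634564,   0.        , 280.89170917],
       [  0.        , 492.92634564, 209.46563668],
       [  0.        ,   0.        ,   1.        ]]), 'position': array([1.43507056, 0.26161411, 0.81324567]), 'orientation': array([-1.50084194, -1.96895431,  0.93123583])}
top {'camera_matrix': array([[441.83640813,   0.        , 283.57313377],
       [  0.        , 441.83640813, 211.32790575],
       [  0.        ,   0.        ,   1.        ]]), 'position': array([0.52437623, 0.01329349, 1.09296105]), 'orientation': array([-2.17181104,  2.22233189, -0.10356845])}
wrist {'camera_matrix': array([[358.70238261,   0.        , 280.59530372],
       [  0.        , 358.70238261, 204.4351933 ],
       [  0.        ,   0.        ,   1.        ]]), 'mount': array([[ 9.99999833e-01, -3.47015187e-04, -4.62607611e-04,
        -1.17782983e-03],
       [ 3.33685259e-04, -3.07099085e-01,  9.51677488e-01,
        -1.58832406e-01],
       [-4.72312915e-04, -9.51677483e-01, -3.07098918e-01,
         8.34002652e-02],
       [ 0.00000000e+00,  0.00000000e+00,  0.00000000e+00,
         1.00000000e+00]])}
```

View pics/top0.png

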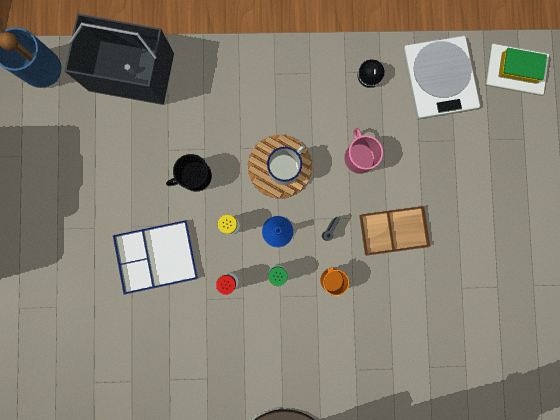

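View pics/scene0.png

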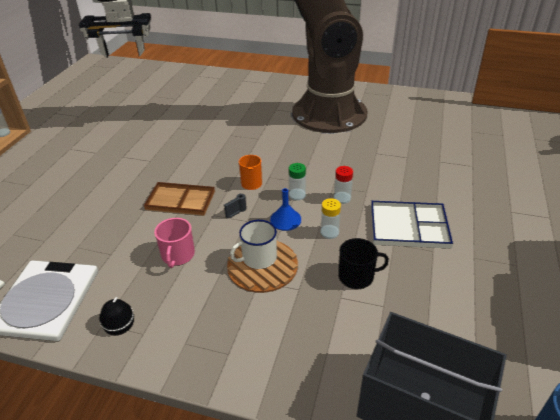

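Run:
```python
from scipy.spatial.transform import Rotation as R
import numpy as np
print(R.from_rotvec([-1.34727711,  0.96249395, -0.96024368]).as_matrix())
```

```text
[[ 3.25644340e-01 -6.66109729e-04  9.45492105e-01]
 [-9.45491074e-01  1.40676083e-03  3.25644976e-01]
 [-1.54699655e-03 -9.99998789e-01 -1.71697099e-04]]
```

```bash
cat > h.py <<'E'
import numpy as np, cv2
from cell import arm, imaging
from scipy.spatial.transform import Rotation as R
def cam(n, st=None):
    p=imaging.camera_params(n); K=p["camera_matrix"]
    if n=="wrist":
        st=st or arm.observe(); T=np.eye(4); T[:3,:3]=R.from_rotvec(st["ee_rot"]).as_matrix(); T[:3,3]=st["position"]
        M=T@p["mount"]; return K,M[:3,:3],M[:3,3]
    return K,R.from_rotvec(p["orientation"]).as_matrix(),np.array(p["position"])
def ray(c,uv):
    K,Rm,t=c; d=Rm@np.linalg.solve(K,[uv[0],uv[1],1.0]); return t,d
def onplane(c,uv,z):
    t,d=ray(c,uv); return (t+d*(z-t[2])/d[2])
def proj(c,P):
    K,Rm,t=c; q=K@(Rm.T@(np.asarray(P)-t)); return q[:2]/q[2]
E
python3 - <<'E'
import cv2
im=cv2.imread('pics/top0.png')
a=im[195:305,100:300]; cv2.imwrite('pics/z1.png',cv2.resize(a,None,fx=4,fy=4,interpolation=cv2.INTER_CUBIC))
a=im[195:305,250:440]; cv2.imwrite('pics/z2.png',cv2.resize(a,None,fx=4,fy=4,interpolation=cv2.INTER_CUBIC))
s=cv2.imread('pics/scene0.png')
a=s[150:260,140:340]; cv2.imwrite('pics/z3.png',cv2.resize(a,None,fx=4,fy=4,interpolation=cv2.INTER_CUBIC))
E
```

```text
(no output)
```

View pics/z1.png

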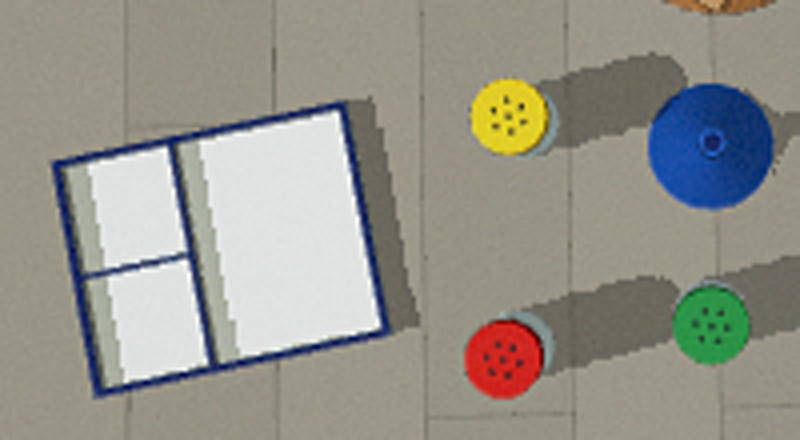

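View pics/z2.png

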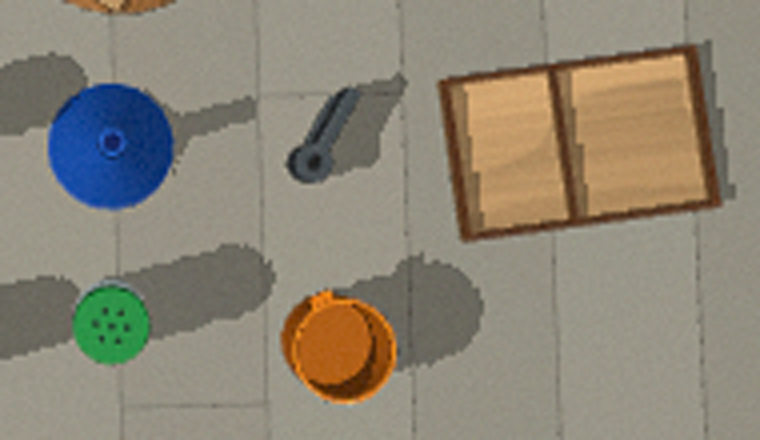

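View pics/z3.png

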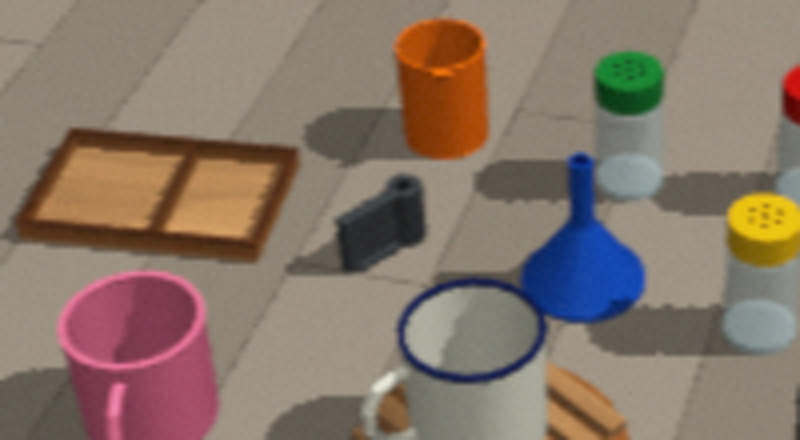

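Run:
```python
from h import *
im=cv2.imread('pics/top0.png'); c=cam("top"); hsv=cv2.cvtColor(im,cv2.COLOR_BGR2HSV)
def blob(lo,hi,box,er=0):
    m=cv2.inRange(hsv,np.array(lo),np.array(hi)); z=np.zeros_like(m); x0,y0,x1,y1=box; z[y0:y1,x0:x1]=m[y0:y1,x0:x1]
    z=cv2.morphologyEx(z,cv2.MORPH_OPEN,np.ones((2,2)))
    cs,_=cv2.findContours(z,cv2.RETR_EXTERNAL,cv2.CHAIN_APPROX_NONE); return max(cs,key=cv2.contourArea)
for n,lo,hi,b,z in [("yellow",(20,120,90),(35,255,255),(205,205,250,240),.09),("green",(45,90,60),(80,255,255),(260,260,300,295),.09),
   ("funnelmouth",(105,150,40),(130,255,255),(255,210,300,250),.0),("beaker",(3,170,60),(18,255,255),(315,262,360,300),.075),
   ]:
    k=blob(lo,hi,b); (u,v),r=cv2.minEnclosingCircle(k); print(n,round(u,1),round(v,1),round(r,1),cv2.contourArea(k),onplane(c,(u,v),z).round(4))
m=(cv2.inRange(hsv,(0,150,80),(6,255,255))|cv2.inRange(hsv,(172,150,80),(180,255,255))); z=np.zeros_like(m); z[265:300,210:245]=m[265:300,210:245]
k=max(cv2.findContours(z,0,1)[0],key=cv2.contourArea);(u,v),r=cv2.minEnclosingCircle(k);print("red",u,v,r,onplane(c,(u,v),.09).round(4))
# trays
k=blob((105,90,20),(130,255,160),(105,210,205,305)); rr=cv2.minAreaRect(k); bx=cv2.boxPoints(rr); P=np.array([onplane(c,p,.016) for p in bx]); print("refill",rr,P.mean(0).round(4),[round(float(np.linalg.norm(P[i]-P[i-1])),4) for i in range(4)],bx.round(1).tolist()); print(P.round(4).tolist())
k=blob((5,90,20),(20,255,255),(350,195,440,265)); rr=cv2.minAreaRect(k); bx=cv2.boxPoints(rr); P=np.array([onplane(c,p,.016) for p in bx]); print("bread",rr,P.mean(0).round(4),[round(float(np.linalg.norm(P[i]-P[i-1])),4) for i in range(4)],bx.round(1).tolist()); print(P.round(4).tolist())
for n,uv,z in [("tip",(278.1,230.6),.095),("hub",(250+314/4-.4,195+163/4-.4),.042),("bladeend",(250+349/4-.4,195+91/4-.4),.042),("mug",(285,164),.078+.014)]: print(n,onplane(c,uv,z).round(4))
s=cam("scene")
for uv in [(140+403/4,150+183/4),]: print("hub scene",onplane(s,uv,.042))
```

```text
yellow 228.0 224.6 9.7 263.5 [0.5673 0.1149 0.09  ]
green 278.3 276.8 9.6 264.5 [0.4471 0.0035 0.09  ]
funnelmouth 278.2 232.2 15.4 705.5 [0.5495 0.0006 0.    ]
beaker 335.5 282.0 14.4 551.0 [ 0.4307 -0.1272  0.075 ]
red 225.65823364257812 284.2784729003906 9.862019538879395 [0.4334 0.1221 0.09  ]
refill ((122.31706237792969, 278.14630126953125), (32.965911865234375, 2.9334073066711426), 77.90524291992188) [0.4478 0.377  0.016 ] [0.0789, 0.007, 0.0789, 0.0069] [[117.4000015258789, 262.29998779296875], [120.30000305175781, 261.70001220703125], [127.19999694824219, 294.0], [124.30000305175781, 294.6000061035156]]
[[0.4857, 0.3887, 0.016], [0.487, 0.3819, 0.016], [0.4099, 0.3653, 0.016], [0.4086, 0.3721, 0.016]]
bread ((395.40313720703125, 231.28334045410156), (41.05923080444336, 65.96795654296875), 82.303955078125) [ 0.5448 -0.2867  0.016 ] [0.1001, 0.1636, 0.1006, 0.1625] [[360.0, 215.39999389648438], [425.29998779296875, 206.5], [430.79998779296875, 247.1999969482422], [365.5, 256.0]]
[[0.5857, -0.2007, 0.016], [0.6039, -0.3633, 0.016], [0.5037, -0.3722, 0.016], [0.4861, -0.2106, 0.016]]
tip [0.5509 0.0018 0.095 ]
hub [ 0.5382 -0.1176  0.042 ]
bladeend [ 0.5807 -0.1399  0.042 ]
mug [ 0.7029 -0.0175  0.092 ]
hub scene [ 0.5380408  -0.11573005  0.042     ]
```

```bash
cat >> h.py <<'E'
c_=cam("top")
def z1(x,y): return (100+x/4-.4,195+y/4-.4)
def to(tx,ty,tz=None,az=None):
    """shift (cm) along current tool axes and roll"""
    s=arm.observe(); M=R.from_rotvec(s["ee_rot"]).as_matrix(); p=s["position"]
    tz=p[2] if tz is None else tz
    d=M.T@(np.array([tx,ty,tz])-p)*100
    a=np.arctan2(M[1,0],M[0,0]); r=None if az is None else (a-az+np.pi)%(2*np.pi)-np.pi
    print("shift cm",d.round(2),"roll",None if r is None else round(r,3),"cur",p.round(4),"az",round(a,3),"t",round(s["clock"],2),"w",round(s["width"],3))
E
python3 - <<'E'
from h import *
P=np.array([onplane(c_,z1(*q),.016) for q in [(52,161),(346,102),(389,333),(97,397)]])
print(P.round(4), P.mean(0)); L=[np.linalg.norm(P[i]-P[(i+1)%4]) for i in range(4)]; print(np.round(L,4))
y=(P[0]-P[1]+P[3]-P[2]); y/=np.linalg.norm(y); x=(P[0]-P[3]+P[1]-P[2]); x/=np.linalg.norm(x); print("psi",np.arctan2(-y[0],y[1]),np.arctan2(x[1],x[0]))
psi=(np.arctan2(-y[0],y[1])+np.arctan2(x[1],x[0]))/2
def w(o,psi,lx,ly): return np.array([o[0]+np.cos(psi)*lx-np.sin(psi)*ly,o[1]+np.sin(psi)*lx+np.cos(psi)*ly]).round(4)
o=P.mean(0)
print("large",w(o,psi,0,-.0345),"s+",w(o,psi,.03475,.0525),"s-",w(o,psi,-.03475,.0525), "jaw az",psi-np.pi/2)
b=(.5448,-.2875);pb=.105
print("wide",w(b,pb,0,-.0335),"narrow",w(b,pb,0,.0435))
to(.550,.001,.2,psi-np.pi/2)
E
```

```text
[[0.552  0.4004 0.016 ]
 [0.5836 0.2236 0.016 ]
 [0.4439 0.199  0.016 ]
 [0.4103 0.3733 0.016 ]] [0.49745311 0.29908331 0.016     ]
[0.1796 0.1419 0.1774 0.1442]
psi 0.18353298710078897 0.18170001339755096
large [0.5037 0.2652] s+ [0.5221 0.357 ] s- [0.4537 0.3444] jaw az -1.3881798265457266
wide [ 0.5483 -0.3208] narrow [ 0.5402 -0.2442]
shift cm [-44.64   2.66  52.03] roll 0.149 cur [ 0.2034 -0.5906  0.2261] az -1.239 t 0.15 w 1.001
```

Call:
{"fn": "send_rows", "kwargs": {
  "steps": [
    [0.4,-44.6,2.6,52,0.15],
    [0.4,-44.6,2.6,52,0.15],
    [0.4,-44.6,2.6,52,0.15],
    [0.4,-44.6,2.6,52,0.15],
    [0.4,-44.6,2.6,52,0.15],
    [0.4,-44.6,2.6,52,0.15],
    [0.4,-44.6,2.6,52,0.15],
    [0.4,-44.6,2.6,52,0.15],
    [0.4,-44.6,2.6,52,0.15],
    [0.4,-44.6,2.6,52,0.15],
    [0.4,-44.6,2.6,52,0.15],
    [0.4,-44.6,2.6,52,0.15],
    [0.4,-44.6,2.6,52,0.15],
    [0.4,-44.6,2.6,52,0.15],
    [0.4,-44.6,2.6,52,0.15]
  ],
  "squeeze": 8
}}

```text
clock: 2.02
position: [0.5496, -0.0013, 0.2009]
ee_rot: [-1.289, 1.076, -1.076]
force: [-0.4, 0.4, 0.3]
width: 0.397
```

Run:
```python
from h import *
s=arm.observe(); im=imaging.get_image("wrist"); cv2.imwrite("pics/w1.png",im); c=cam("wrist",s); to(.55,.001,.058,-1.388)
for n,P in dict(funtip=(.55,.001,.095),yel=(.5673,.1149,.09),green=(.4471,.0035,.09)).items(): print(n,proj(c,P).round(1))
```

```text
shift cm [-0.2  14.29  0.06] roll -0.003 cur [ 0.5497 -0.0011  0.2009] az -1.391 t 2.08 w 0.403
funtip [279.3 200.8]
yel [134.7 151.6]
green [255.6 309.4]
```

View pics/w1.png

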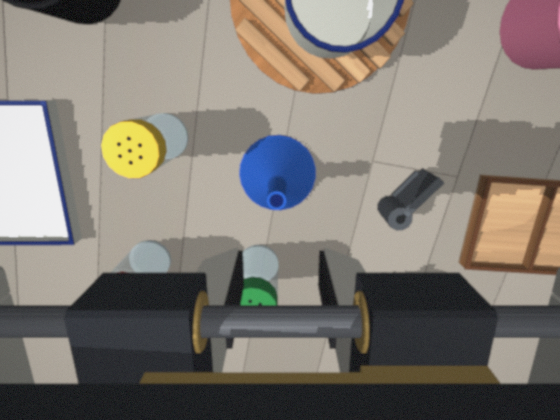

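Call:
{"fn": "send_rows", "kwargs": {
  "steps": [
    [0.4,-0.3,5,0,0],
    [0.4,-0.3,10,0,0],
    [0.4,-0.3,12.5,0,0],
    [0.4,-0.3,14.2,0,0],
    [0.4,-0.3,14.2,0,0],
    [0.4,-0.3,14.2,0,0],
    [0,-0.3,14.2,0,0],
    [0,-0.3,14.2,0,0],
    [0,-0.3,14.2,0,0],
    [0,-0.3,14.2,0,0],
    [0,-0.3,14.2,0,0],
    [0,-0.3,14.2,0,0],
    [0,-0.3,13,0,0],
    [0,-0.3,9,0,0],
    [0,-0.3,4,0,0],
    [0,-0.3,1,0,0],
    [0,-0.3,1,0,0]
  ],
  "squeeze": 8
}}

```text
clock: 4.2
position: [0.5509, 0.0034, 0.1937]
ee_rot: [-1.286, 1.071, -1.077]
force: [-0.4, -0.7, 0.3]
width: 0.159
```

Run:
```python
from h import *
im=imaging.get_image("wrist"); cv2.imwrite("pics/w2.png",im); to(.5037,.2652,.062,-1.388)
```

```text
shift cm [-26.6   12.98   0.17] roll -0.001 cur [0.5499 0.0032 0.1919] az -1.389 t 4.25 w 0.16
```

View pics/w2.png

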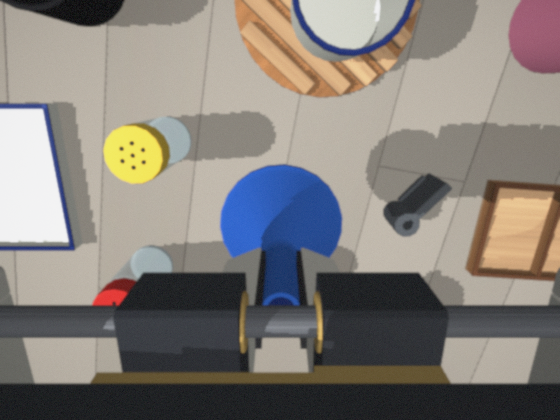

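Call:
{"fn": "send_rows", "kwargs": {
  "steps": [
    [0,-26.6,0,0.2,0],
    [0,-26.6,0,0.2,0],
    [0,-26.6,0,0.2,0],
    [0,-26.6,0,0.2,0],
    [0,-26.6,0,0.2,0],
    [0,-26.6,0,0.2,0],
    [0,-26.6,5,0.2,0],
    [0,-26.6,9,0.2,0],
    [0,-26.6,11,0.2,0],
    [0,-26.6,12,0.2,0],
    [0,-26.6,12.7,0.2,0],
    [0,-26.6,12.7,0.2,0],
    [0,-26.6,12.7,0.2,0],
    [0.45,-26.6,12.7,0.2,0],
    [0.45,-26.6,12.7,0.2,0],
    [0.45,-26.6,12.7,0.2,0],
    [0.45,-26.6,10,0.2,0],
    [0.45,-26.6,5,0.2,0],
    [0.45,-26.6,0,0.2,0],
    [0.45,-26.6,0,0.2,0]
  ]
}}

```text
clock: 6.75
position: [0.5053, 0.2666, 0.1949]
ee_rot: [-1.282, 1.071, -1.075]
force: [-0.6, 0.4, -1.2]
width: 0.45
```

Run:
```python
from h import *
s=arm.observe();im=imaging.get_image("wrist"); cv2.imwrite("pics/w3.png",im); to(.5673,.115,.17,-1.388)
t=imaging.get_image("top"); cv2.imwrite("pics/t3.png",cv2.resize(t[195:305,100:300],None,fx=4,fy=4))
```

```text
shift cm [15.96  2.24  3.47] roll -0.001 cur [0.5042 0.2656 0.1925] az -1.389 t 6.8 w 0.45
```

View pics/w3.png

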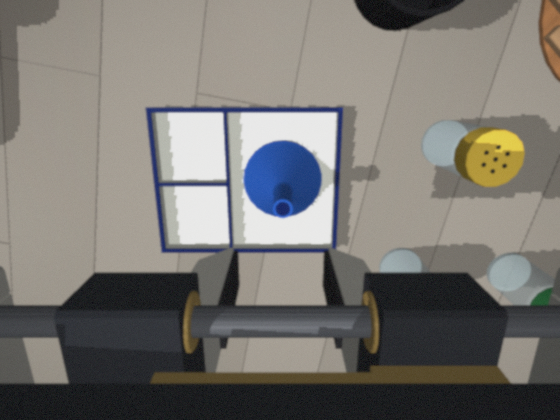

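View pics/t3.png

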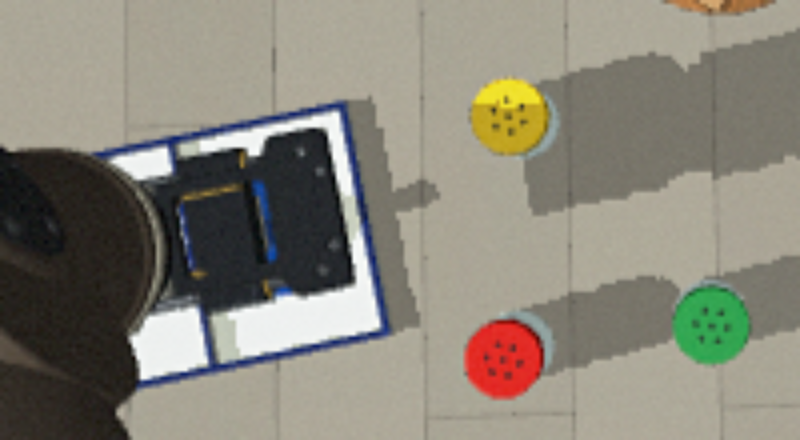

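Call:
{"fn": "send_rows", "kwargs": {
  "steps": [
    [0.75,15.9,0,3.5,0],
    [0.75,15.9,0,3.5,0],
    [0.75,15.9,0,3.5,0],
    [0.75,15.9,0,3.5,0],
    [0.75,15.9,3,3.5,0],
    [0.75,15.9,7,3.5,0],
    [0.75,15.9,11,3.5,0],
    [0.75,15.9,13.5,3.5,0],
    [0.75,15.9,14.2,3.5,0],
    [0.75,15.9,14.2,3.5,0],
    [0.75,15.9,14.2,3.5,0],
    [0,15.9,14.2,3.5,0],
    [0,15.9,14.2,3.5,0],
    [0,15.9,14.2,3.5,0],
    [0,15.9,14.2,3.5,0],
    [0,15.9,14.2,3.5,0]
  ],
  "squeeze": 14
}}

```text
clock: 8.85
position: [0.5667, 0.1151, 0.049]
ee_rot: [-1.289, 1.074, -1.074]
force: [-1.4, -0.1, 4.4]
width: 0.473
```

Run:
```python
from h import *
to(.5221,.357,.054,-1.388); print(arm.observe()["force"])
```

```text
shift cm [-2.46e+01 -4.90e-01 -2.00e-02] roll -0.001 cur [0.5667 0.1151 0.049 ] az -1.389 t 8.85 w 0.473
[-1.40440412 -0.11386814  4.42384863]
```

Call:
{"fn": "send_rows", "kwargs": {
  "steps": [
    [0,0,-1,0,0],
    [0,0,-5,0,0],
    [0,0,-10,0,0],
    [0,0,-13,0,0],
    [0,0,-13,0,0],
    [0,-6,-13,0,0],
    [0,-12,-13,0,0],
    [0,-18,-13,0,0],
    [0,-23,-13,0,0],
    [0,-24.6,-13,0,0],
    [0,-24.6,-13,0,0],
    [0,-24.6,-13,0,0]
  ]
}}

```text
clock: 10.35
position: [0.5229, 0.3544, 0.178]
ee_rot: [-1.291, 1.075, -1.077]
force: [0.1, -0.2, -0.2]
width: 0.475
```

Run:
```python
from h import *
im=imaging.get_image("wrist"); cv2.imwrite("pics/w4.png",im); to(.5221,.357,.054,-1.388); print(arm.observe()["force"])
```

```text
shift cm [-0.3  12.43 -0.04] roll -0.004 cur [0.523  0.3543 0.1783] az -1.392 t 10.4 w 0.475
[ 0.72245017 -0.22973092 -0.62523691]
```

View pics/w4.png

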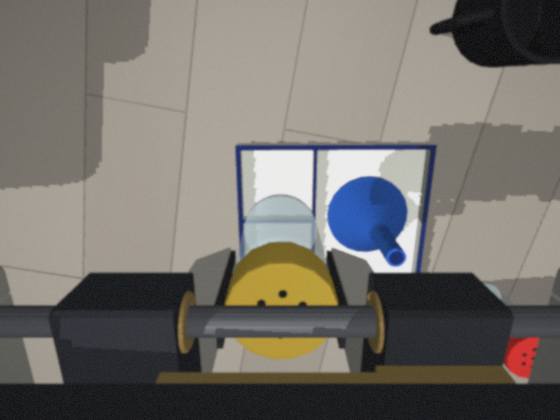

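Call:
{"fn": "send_rows", "kwargs": {
  "steps": [
    [0,-0.3,4,0,0],
    [0,-0.3,8,0,0],
    [0,-0.3,10,0,0],
    [0,-0.3,11,0,0],
    [0,-0.3,11.7,0,0],
    [0,-0.3,12.2,0,0],
    [0,-0.3,12.5,0,0],
    [0,-0.3,12.5,0,0],
    [0,-0.3,12.5,0,0]
  ]
}}

```text
clock: 11.52
position: [0.5216, 0.3601, 0.0541]
ee_rot: [-1.289, 1.074, -1.074]
force: [-0.2, 0.0, -1.4]
width: 0.478
```

Run:
```python
from h import *
s=arm.observe(); print(s["position"],s["force"])
```

```text
[0.52164846 0.36005982 0.05405286] [-0.16658156  0.04423062 -1.3593222 ]
```

Call:
{"fn": "send_rows", "kwargs": {
  "steps": [
    [0,0.2,0.08,0,0],
    [0,0.2,0.1,0,0],
    [0.5,0.2,0.1,0,0],
    [0.6,0.2,0.1,0,0],
    [0.7,0.2,0.1,0,0],
    [0.7,0.2,0.1,0,0],
    [0.7,0.2,-4,0,0],
    [0.7,0.2,-9,0,0],
    [0.7,0.2,-13,0,0],
    [0.7,0.2,-13,0,0],
    [0.7,0.2,-13,0,0]
  ]
}}

```text
clock: 12.9
position: [0.5216, 0.3575, 0.1831]
ee_rot: [-1.291, 1.074, -1.075]
force: [-0.4, 0.4, -1.2]
width: 0.698
```

Run:
```python
from h import *
im=imaging.get_image("wrist"); cv2.imwrite("pics/w5.png",im); to(.4334,.122,.049,-1.388)
```

```text
shift cm [ 21.54  13.39 -12.88] roll -0.001 cur [0.5213 0.3573 0.1825] az -1.389 t 12.95 w 0.701
```

View pics/w5.png

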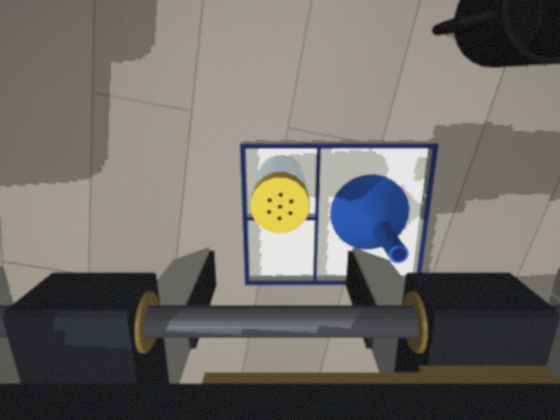

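Call:
{"fn": "send_rows", "kwargs": {
  "steps": [
    [0.75,21.5,0,-12.9,0],
    [0.75,21.5,0,-12.9,0],
    [0.75,21.5,0,-12.9,0],
    [0.75,21.5,0,-12.9,0],
    [0.75,21.5,0,-12.9,0],
    [0.75,21.5,0,-12.9,0],
    [0.75,21.5,3,-12.9,0],
    [0.75,21.5,7,-12.9,0],
    [0.75,21.5,11,-12.9,0],
    [0.75,21.5,13,-12.9,0],
    [0.75,21.5,13.3,-12.9,0],
    [0.75,21.5,13.3,-12.9,0],
    [0,21.5,13.3,-12.9,0],
    [0,21.5,13.3,-12.9,0],
    [0,21.5,13.3,-12.9,0],
    [0,21.5,13.3,-12.9,0],
    [0,21.5,13.3,-12.9,0]
  ],
  "squeeze": 14
}}

```text
clock: 15.08
position: [0.4342, 0.1231, 0.0512]
ee_rot: [-1.289, 1.074, -1.075]
force: [-2.1, -0.7, 6.8]
width: 0.476
```

Run:
```python
from h import *
to(.4537,.3444,.054,-1.388); print(arm.observe()["force"])
```

```text
shift cm [-21.41  -0.28   5.91] roll -0.001 cur [0.4342 0.1231 0.0512] az -1.389 t 15.07 w 0.476
[-2.1070157  -0.72973129  6.82272913]
```

Call:
{"fn": "send_rows", "kwargs": {
  "steps": [
    [0,0,-1,0,0],
    [0,0,-5,0,0],
    [0,0,-10,0,0],
    [0,0,-13,0,0],
    [0,0,-13,0,0],
    [0,-6,-13,2,0],
    [0,-12,-13,4,0],
    [0,-18,-13,5.9,0],
    [0,-21.4,-13,5.9,0],
    [0,-21.4,-13,5.9,0],
    [0,-21.4,-13,5.9,0],
    [0,-21.4,-9,5.9,0],
    [0,-21.4,-5,5.9,0],
    [0,-21.4,-2.5,5.9,0],
    [0,-21.4,-1.3,5.9,0],
    [0,-21.4,-0.7,5.9,0],
    [0,-21.4,-0.5,5.9,0],
    [0,-21.4,-0.5,5.9,0],
    [0,-21.4,-0.5,5.9,0]
  ]
}}

```text
clock: 17.45
position: [0.4535, 0.3445, 0.0564]
ee_rot: [-1.289, 1.074, -1.074]
force: [-0.7, -0.1, -0.3]
width: 0.477
```

Run:
```python
from h import *
to(.4537,.3444,.055,-1.388); print(arm.observe()["force"])
s=imaging.get_image("scene"); cv2.imwrite("pics/s6.png",cv2.resize(s[130:280,300:500],None,fx=4,fy=4))
```

```text
shift cm [0.02 0.14 0.02] roll -0.001 cur [0.4535 0.3445 0.0564] az -1.389 t 17.45 w 0.477
[-0.71914179 -0.07013284 -0.25255965]
```

View pics/s6.png

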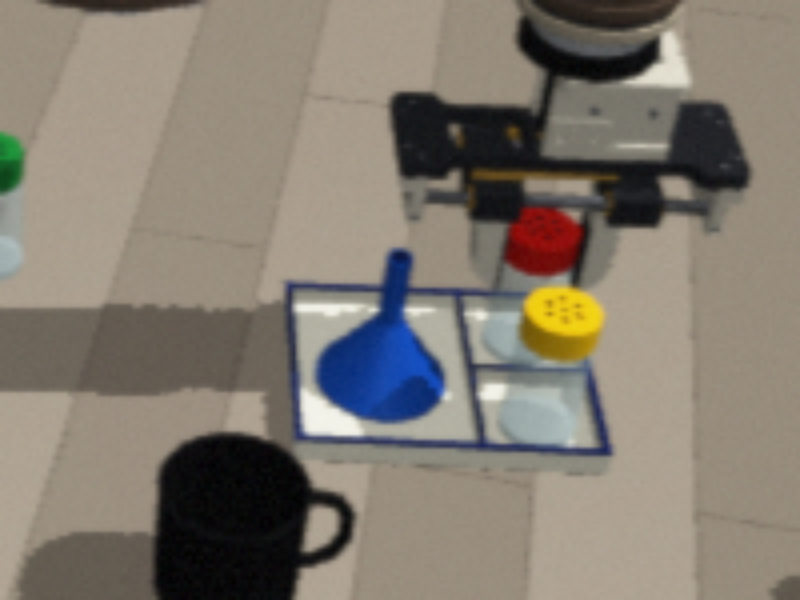

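Call:
{"fn": "send_rows", "kwargs": {
  "steps": [
    [0,0,0.1,0,0],
    [0,0,0.12,0,0],
    [0.5,0,0.12,0,0],
    [0.6,0,0.12,0,0],
    [0.7,0,0.12,0,0],
    [0.7,0,0.12,0,0],
    [0.7,0,-4,0,0],
    [0.7,0,-9,0,0],
    [0.7,0,-14,0,0],
    [0.7,0,-14,0,0]
  ]
}}

```text
clock: 18.75
position: [0.4549, 0.3461, 0.1998]
ee_rot: [-1.282, 1.072, -1.074]
force: [0.9, -0.7, -0.5]
width: 0.699
```

Run:
```python
from h import *
to(.5608,-.1295,.2,-2.054)
```

```text
shift cm [48.69 -0.18  1.83] roll 0.665 cur [0.4549 0.3461 0.1998] az -1.389 t 18.75 w 0.699
```

Call:
{"fn": "send_rows", "kwargs": {
  "steps": [
    [0.4,48.7,0,1.8,0.1],
    [0.4,48.7,0,1.8,0.665],
    [0.4,48.7,0,1.8,0.665],
    [0.4,48.7,0,1.8,0.665],
    [0.4,48.7,0,1.8,0.665],
    [0.4,48.7,0,1.8,0.665],
    [0.4,48.7,0,1.8,0.665],
    [0.4,48.7,0,1.8,0.665],
    [0.4,48.7,0,1.8,0.665],
    [0.4,48.7,0,1.8,0.665],
    [0.4,48.7,0,1.8,0.665],
    [0.4,48.7,0,1.8,0.665],
    [0.4,48.7,0,1.8,0.665]
  ]
}}

```text
clock: 20.38
position: [0.5589, -0.1307, 0.1958]
ee_rot: [-0.941, 1.555, -1.555]
force: [0.1, 0.5, -0.3]
width: 0.4
```

Run:
```python
from h import *
s=arm.observe(); im=imaging.get_image("wrist"); cv2.imwrite("pics/w7.png",im); to(.5608,-.1295,.2,-2.054); c=cam("wrist",s)
cv2.imwrite("pics/w7z.png",cv2.resize(im[130:280,180:380],None,fx=4,fy=4))
for P in [(.5382,-.1176,.042),(.5807,-.1399,.042)]: print(proj(c,P))
```

```text
shift cm [-0.21 -0.42  0.1 ] roll 0.001 cur [ 0.5589 -0.1309  0.1958] az -2.053 t 20.43 w 0.403
[279.24800388 210.76395421]
[279.21802697 159.16661782]
```

View pics/w7.png

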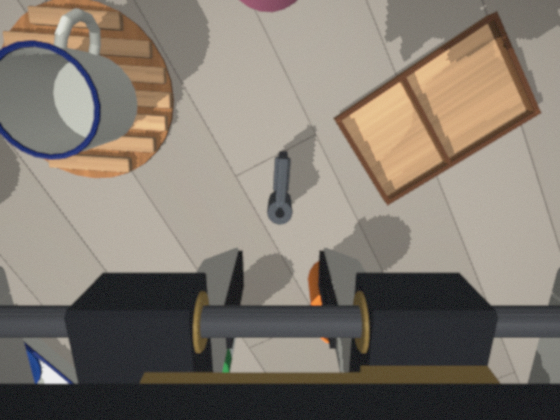

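View pics/w7z.png

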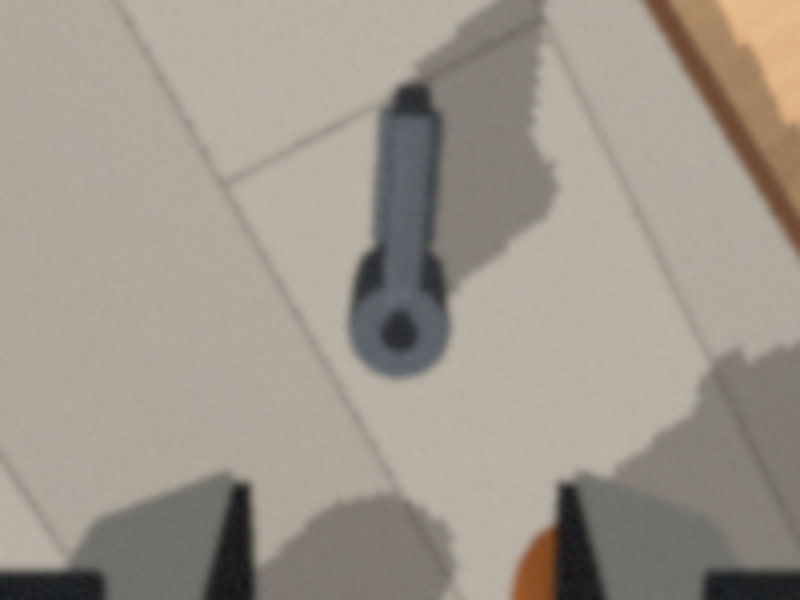

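Run:
```python
from h import *
c=cam("wrist"); h=onplane(c,(279.3,212.3),.042)[:2]; e=onplane(c,(282.1,158.5),.042)[:2]; d=e-h; print(h,e,np.linalg.norm(d)); d/=np.linalg.norm(d); a=np.arctan2(d[1],d[0]); print(a); g=h+.0255*d; print(g)
to(g[0],g[1],.014,a-np.pi/2)
```

```text
[ 0.53685142 -0.11713705] [ 0.58004093 -0.14262465] 0.050149294797267936
-0.5331335310052723
[ 0.5588125  -0.13009702]
shift cm [-0.07 18.18 -0.05] roll 0.051 cur [ 0.5589 -0.1309  0.1958] az -2.053 t 20.43 w 0.403
```

Call:
{"fn": "send_rows", "kwargs": {
  "steps": [
    [0.4,-0.1,5,0,0.05],
    [0.4,-0.1,10,0,0.05],
    [0.4,-0.1,14,0,0.05],
    [0.4,-0.1,16.5,0,0.05],
    [0.4,-0.1,17.7,0,0.05],
    [0.4,-0.1,18,0,0.05],
    [0.4,-0.1,18,0,0.05],
    [0,-0.1,18,0,0.05],
    [0,-0.1,18,0,0.05],
    [0,-0.1,18,0,0.05],
    [0,-0.1,18,0,0.05],
    [0,-0.1,18,0,0.05]
  ],
  "squeeze": 12
}}

```text
clock: 21.92
position: [0.5595, -0.1306, 0.016]
ee_rot: [-0.908, 1.59, -1.59]
force: [-0.7, -0.1, 4.6]
width: 0.098
```

Run:
```python
from h import *
s=arm.observe(); print(s["force"])
d=np.array([np.cos(.105),np.sin(.105)]); t=np.array([.5402,-.2442])+.006*d; print(t)
to(t[0],t[1],.018,-1.466)
im=imaging.get_image("wrist"); cv2.imwrite("pics/w8.png",im)
```

```text
[-0.70581745 -0.14411227  4.61346178]
[ 0.54616696 -0.24357116]
shift cm [10.4  -0.2   4.59] roll -0.638 cur [ 0.5595 -0.1306  0.016 ] az -2.104 t 21.93 w 0.098
```

View pics/w8.png

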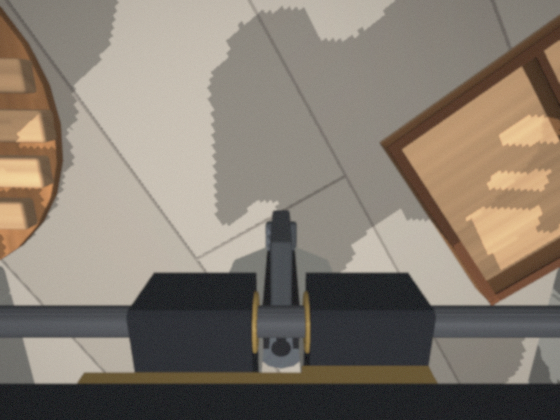

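Call:
{"fn": "send_rows", "kwargs": {
  "steps": [
    [0,0,-1,0,0],
    [0,0,-5,0,0],
    [0,0,-9,0,0],
    [0,3,-9,1.5,-0.15],
    [0,6,-9,3,-0.3],
    [0,8,-9,4,-0.45],
    [0,10.4,-9,4.6,-0.6],
    [0,10.4,-9,4.6,-0.638],
    [0,10.4,-9,4.6,-0.638],
    [0,10.4,-9,4.6,-0.638]
  ]
}}

```text
clock: 23.22
position: [0.5466, -0.2421, 0.1059]
ee_rot: [-1.256, 1.132, -1.131]
force: [-1.0, -0.4, -0.5]
width: 0.098
```

Run:
```python
from h import *
to(.5462,-.2436,.018,-1.466); s=arm.observe()
im=imaging.get_image("wrist"); cv2.imwrite("pics/w9.png",im)
c=cam("wrist",s)
b=(.5448,-.2875);pb=.105
for lx,ly in [(-.05,.0795),(.05,.0795),(-.05,-.0795),(.05,-.0795)]:
  print(proj(c,(b[0]+np.cos(pb)*lx-np.sin(pb)*ly,b[1]+np.sin(pb)*lx+np.cos(pb)*ly,.016)).round(1))
```

```text
shift cm [ 0.15  8.79 -0.06] roll 0.0 cur [ 0.5466 -0.2421  0.1059] az -1.466 t 23.23 w 0.098
[237.9 277. ]
[232.6 148.8]
[442. 277.]
[461.8 148.7]
```

View pics/w9.png

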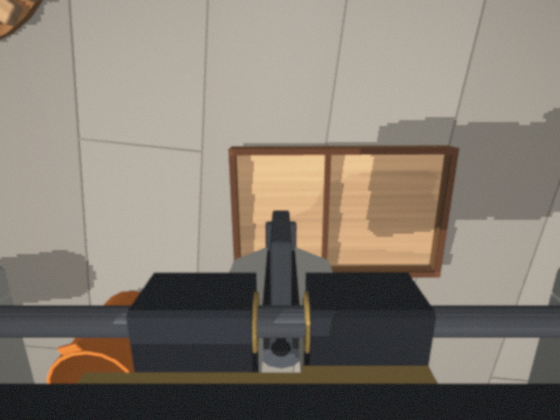

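Call:
{"fn": "send_rows", "kwargs": {
  "steps": [
    [0,0,3,0,0],
    [0,0,6,0,0],
    [0,0,7.5,0,0],
    [0,0,8.2,0,0],
    [0,0,8.5,0,0],
    [0,0,8.55,0,0],
    [0,0,8.55,0,0],
    [0.2,0,8.55,0,0],
    [0.3,0,8.55,0,0],
    [0.3,0,8.55,0,0],
    [0.3,0,5,0,0],
    [0.3,0,0,0,0],
    [0.3,0,-5,0,0],
    [0.3,0,-8,0,0],
    [0.3,0,-8,0,0]
  ]
}}

```text
clock: 25.15
position: [0.5476, -0.244, 0.1885]
ee_rot: [-1.255, 1.127, -1.136]
force: [0.3, -0.4, -0.7]
width: 0.298
```

Run:
```python
from h import *
to(.430,-.128,.04,-1.466); s=arm.observe()
im=imaging.get_image("wrist"); cv2.imwrite("pics/w10.png",im)
```

```text
shift cm [-12.8   14.77 -10.56] roll -0.0 cur [ 0.5476 -0.244   0.1885] az -1.466 t 25.15 w 0.298
```

View pics/w10.png

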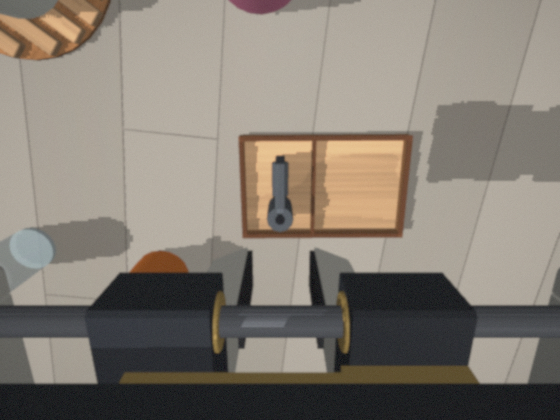

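Call:
{"fn": "send_rows", "kwargs": {
  "steps": [
    [0.95,-12.8,0,-10.5,0],
    [0.95,-12.8,0,-10.5,0],
    [0.95,-12.8,0,-10.5,0],
    [0.95,-12.8,0,-10.5,0],
    [0.95,-12.8,0,-10.5,0],
    [0.95,-12.8,3,-10.5,0],
    [0.95,-12.8,7,-10.5,0],
    [0.95,-12.8,11,-10.5,0],
    [0.95,-12.8,13.5,-10.5,0],
    [0.95,-12.8,14.7,-10.5,0],
    [0.95,-12.8,14.7,-10.5,0],
    [0,-12.8,14.7,-10.5,0],
    [0,-12.8,14.7,-10.5,0],
    [0,-12.8,14.7,-10.5,0],
    [0,-12.8,14.7,-10.5,0],
    [0,-12.8,14.7,-10.5,0]
  ],
  "squeeze": 8
}}

```text
clock: 27.2
position: [0.4287, -0.1274, 0.0391]
ee_rot: [-1.256, 1.131, -1.133]
force: [-0.9, -1.0, 5.3]
width: 0.634
```

Run:
```python
from h import *
print(arm.observe()["force"])
to(.5483,-.3200,.045,-1.466)
```

```text
[-0.94505123 -1.04359701  5.34191363]
shift cm [20.41 -0.57  9.88] roll -0.0 cur [ 0.4287 -0.1274  0.0391] az -1.466 t 27.2 w 0.634
```

Call:
{"fn": "send_rows", "kwargs": {
  "steps": [
    [0,0,-1,0,0],
    [0,0,-5,0,0],
    [0,0,-10,0,0],
    [0,0,-10,0,0],
    [0,5,-10,2.5,0],
    [0,10,-10,5,0],
    [0,15,-10,7.5,0],
    [0,20.4,-10,9.9,0],
    [0,20.4,-10,9.9,0],
    [0,20.4,-10,9.9,0],
    [0,20.4,-10,9.9,0]
  ]
}}

```text
clock: 28.58
position: [0.5476, -0.3181, 0.1385]
ee_rot: [-1.257, 1.132, -1.129]
force: [-0.3, 0.3, -0.1]
width: 0.635
```

Run:
```python
from h import *
to(.5483,-.3200,.0435,-1.466); s=arm.observe(); print(s["force"])
im=imaging.get_image("wrist"); cv2.imwrite("pics/w11.png",im)
```

```text
shift cm [0.21 9.5  0.06] roll 0.002 cur [ 0.5476 -0.3181  0.1385] az -1.464 t 28.57 w 0.635
[-0.29834197  0.34538135 -0.08366901]
```

View pics/w11.png

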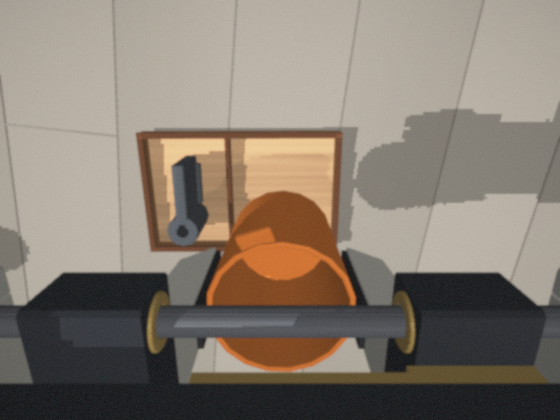

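Call:
{"fn": "send_rows", "kwargs": {
  "steps": [
    [0,0.1,4,0,0],
    [0,0.1,7,0,0],
    [0,0.1,8.5,0,0],
    [0,0.1,9.2,0,0],
    [0,0.1,9.45,0,0],
    [0,0.1,9.5,0,0],
    [0,0.1,9.5,0,0],
    [0.7,0.1,9.5,0,0],
    [0.78,0.1,9.5,0,0],
    [0.78,0.1,9.5,0,0],
    [0.78,0.1,5,0,0],
    [0.78,0.1,0,0,0],
    [0.78,0.1,-5,0,0],
    [0.78,0.1,-9,0,0],
    [0.78,0.1,-9,0,0]
  ]
}}

```text
clock: 30.5
position: [0.55, -0.3214, 0.2327]
ee_rot: [-1.255, 1.126, -1.137]
force: [-0.0, 0.3, -0.7]
width: 0.775
```

Run:
```python
from h import *
im=imaging.get_image("wrist"); cv2.imwrite("pics/w12.png",im)
to(.3,-.5,.25)
```

```text
shift cm [ 15.21  -2.02 -26.62] roll None cur [ 0.5489 -0.321   0.2302] az -1.466 t 30.55 w 0.779
```

View pics/w12.png

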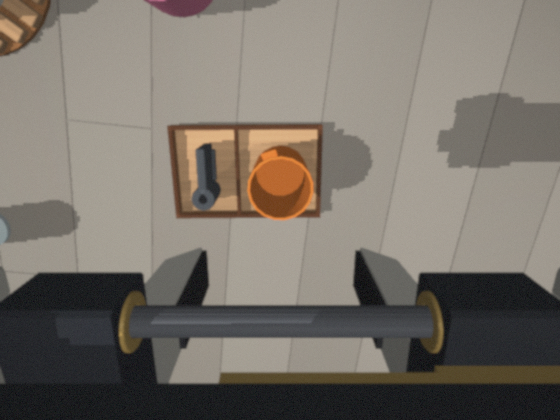

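Move out of view and verify in the top and scene views.

Call:
{"fn": "send_rows", "kwargs": {
  "steps": [
    [0.8,15,-2,-26,0],
    [0.8,15,-2,-26,0],
    [0.8,15,-2,-26,0],
    [0.8,15,-2,-26,0],
    [0.8,15,-2,-26,0],
    [0.8,15,-2,-26,0],
    [0.8,15,-2,-26,0],
    [0.8,15,-2,-26,0],
    [0.8,15,-2,-26,0]
  ]
}}

```text
clock: 31.68
position: [0.3064, -0.4962, 0.2484]
ee_rot: [-1.257, 1.13, -1.13]
force: [0.5, 0.5, -0.3]
width: 0.803
```

Run:
```python
from h import *
t=imaging.get_image("top"); cv2.imwrite("pics/t13.png",t); s=imaging.get_image("scene"); cv2.imwrite("pics/s13.png",s)
cv2.imwrite("pics/t13a.png",cv2.resize(t[195:305,100:300],None,fx=4,fy=4,interpolation=2))
cv2.imwrite("pics/t13b.png",cv2.resize(t[195:305,250:440],None,fx=4,fy=4,interpolation=2))
cv2.imwrite("pics/s13a.png",cv2.resize(s[140:290,130:330],None,fx=4,fy=4,interpolation=2))
cv2.imwrite("pics/s13b.png",cv2.resize(s[140:290,300:500],None,fx=4,fy=4,interpolation=2))
a=cv2.imread('pics/top0.png'); 
for n,b in dict(mugtriv=(240,130,320,202),green=(262,262,296,292)).items(): 
    x0,y0,x1,y1=b; print(n,cv2.phaseCorrelate(np.float32(cv2.cvtColor(a[y0:y1,x0:x1],6)),np.float32(cv2.cvtColor(t[y0:y1,x0:x1],6))))
```

```text
mugtriv ((0.028074432435559515, 0.027479983934377117), 0.9786826484733158)
green ((0.3799094369199132, -0.06547144570213526), 0.6681854371671323)
```

View pics/t13a.png

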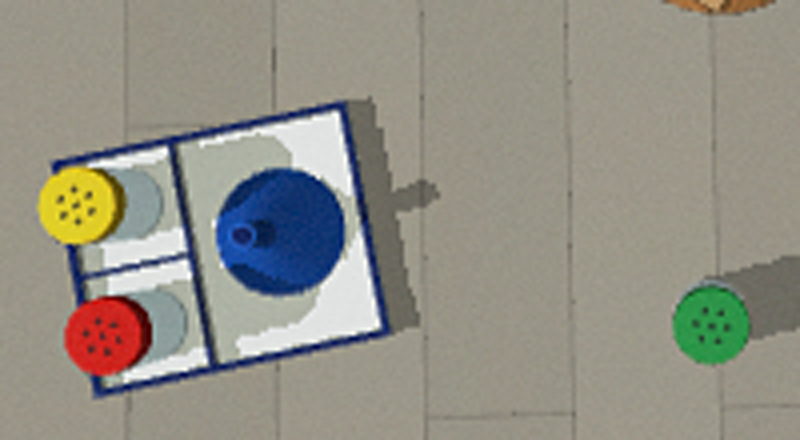

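View pics/t13b.png

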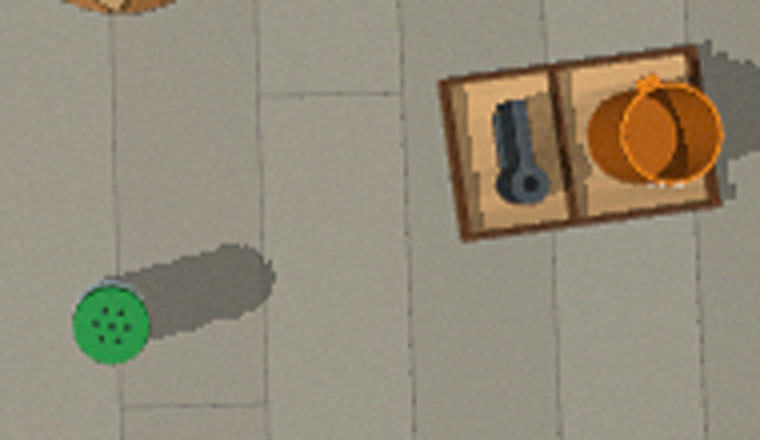

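View pics/s13a.png

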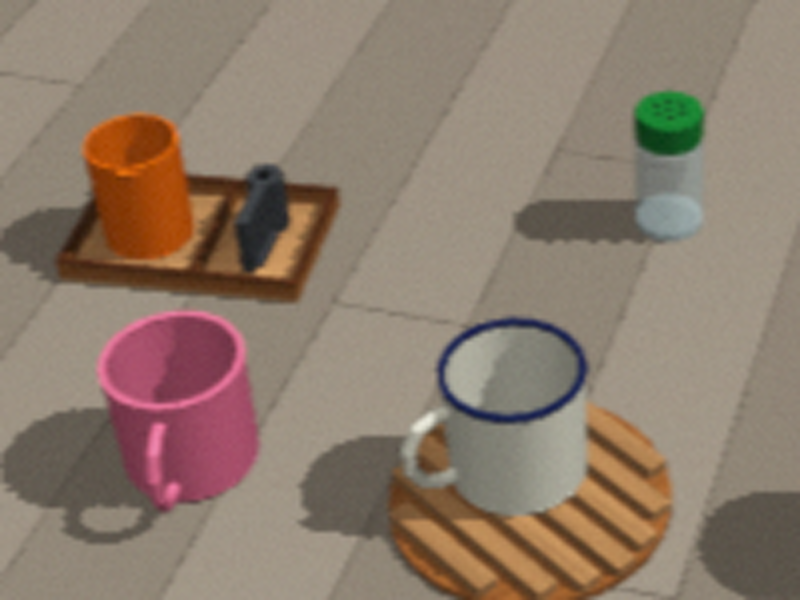

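View pics/s13b.png

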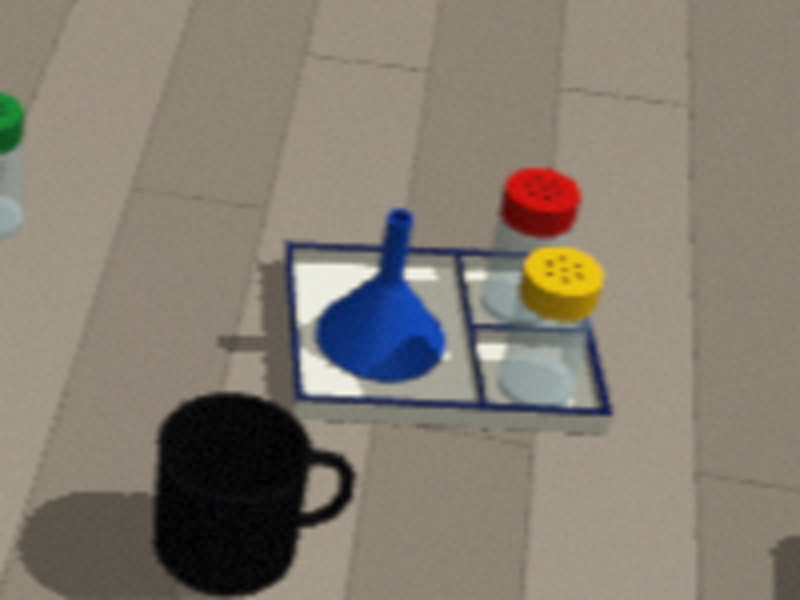

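Run:
```python
from h import *
def loc(p,o,psi):
    d=p[:2]-np.array(o); return np.round([np.cos(psi)*d[0]+np.sin(psi)*d[1],-np.sin(psi)*d[0]+np.cos(psi)*d[1]],4)
z2=lambda x,y:(250+x/4-.4,195+y/4-.4)
A=((.4975,.2991),.183); B=((.5448,-.2867),.105)
print("yel",loc(onplane(c_,z1(80,205),.094),*A),"red",loc(onplane(c_,z1(106,335),.094),*A),"funnel mouth",loc(onplane(c_,z1(281,232),.004),*A),"tip",loc(onplane(c_,z1(242,235),.099),*A))
print("beaker rim",loc(onplane(c_,z2(671,133),.079),*B)); 
h=loc(onplane(c_,z2(528,184),.046),*B); e=loc(onplane(c_,z2(511,104),.046),*B); print("hub",h,"end",e, "hub+19.5", h+np.array([.0195,0]))
arm.sign_off()
```

```text
yel [0.0376 0.0517] red [-0.0363  0.0506] funnel mouth [ 0.0021 -0.034 ] tip [ 0.0025 -0.0345]
beaker rim [ 0.0018 -0.034 ]
hub [-0.0175  0.0446] end [0.0309 0.0478] hub+19.5 [0.002  0.0446]
the job is handed in; nothing more can be done
```

Both kits are made up and the job is handed in at about 32 s, well inside the 141 s limit. I got no verdict back, so the result rests on the checks below.

**What I did:** The blue funnel went into the large bay of the enamel tray. The yellow-capped shaker went into the +x small bay and the red-capped one into the -x small bay. I lowered both shakers to within about 1 mm of the floor before releasing them. The kneading paddle went into the narrow bay of the wooden tray and the orange beaker into the wide one.

**Position checks:** The last top and scene pictures show all five things upright in their own compartments and clear of the walls. Measured from the top view:

| Thing | Offset from bay centre |
|---|---|
| Funnel | about 2 mm |
| Yellow shaker | about 3 mm |
| Red shaker | about 2.5 mm |
| Beaker | about 2 mm |
| Paddle | about 2 mm |

**Left alone:** Compared with the first picture, the mug and trivet had not moved. The green shaker's match showed a shift of 0.4 pixel, about 1 mm, but it was a weak match because the nearby shadows changed.

**Other readings:** I read an upward force of about 4 to 7 N on the tool at the shaker, paddle and beaker grasps, just after the fingers shut. It was gone after lifting, and I did not find out why. No check failed.

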